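Lever the stuck lid of a tin loose

TASK

The press-in lid of the steel tin is stuck, and spilt salt has dried hard in parts of the groove around it. Take the flat opener from the instrument tray, find a clear place in the groove, hook the tip under the lid's edge and lever it over the tin's outer rim until that side of the lid stands at least 6 mm proud and stays so, the lid still in the tin's mouth. Then lay the opener back flat in the tray; keep the gripper off the lid and leave the other things around where they are.

Things in the scene. Friction and masses are not known exactly. Their poses are not given: they have to be found in the camera images.
- tin: Bare steel lever-lid tin standing upright, full of steel beads, so heavy that it does not budge. 120 mm across. Origin: centre of its underside, z up. Towards the robot nothing taller than 25 mm stands within 250 mm of its axis, and to its left and right (y) nothing taller within 140 mm; a beaker, and farther off a flask, stand beyond it (+x side).
- tin_rim (a point): Point on the tin's axis level with the top of its outer rim, 130 mm above the underside. The rim is a wall, radius 57 to 60 mm: the fulcrum. Inside it lies the groove, a flat ring 5 mm lower (radius 42.5 to 57 mm), then an upstanding bead round the mouth (radius 40.8 to 42.5 mm, top 1.5 mm above the rim) on which the lid's edge rests.
- tin_groove (a point): Point on the tin's axis level with the groove's floor, 125 mm above the underside. Hard off-white salt has dried in the groove in two stretches of about 55 to 60 degrees, opposite each other, filling it to 1.5 mm above the rim, so the opener cannot get under the lid there; between them the groove is clear. Where they lie differs each time and is not in the state: look or feel for them.
- lid: Round steel lid, 90 mm across, stuck in the tin's mouth. Origin: centre of the underside of its edge, z up; seated, this is 131.5 mm above the tin's underside. The edge is 3 mm thick and overhangs the mouth's bead by 2.5 mm, 6.5 mm above the groove's floor. Its 80 mm plug reaches 14 mm into the springy mouth, held by friction alone (some 40 N to prise up one edge; varies): it stays where left.
- opener: Flat straight lever lying along its own x axis. Black ribbed grip 90 mm long, 16 mm wide, 18 mm high; steel blade 85 mm long, 16 mm wide, 3 mm thick, leaving the grip's front end at mid height and ending square. Total length 175 mm, 130 g, balanced about 38 mm in front of the grip's middle. Origin: centre of the underside of the grip, x towards the blade's tip, z up.
- opener_tip (a point): Middle of the square end of the opener's blade: 130 mm ahead of the opener's origin, 9 mm above its underside.
- opener_grip (a point): Centre of the opener's grip, 9 mm above its underside: the place to grasp it, across its 16 mm width.
- tray: Open aluminium instrument tray, 300 mm long (x) by 200 mm wide (y) outside, walls 3 mm thick and 18 mm high, floor 3 mm thick. Fixed. Origin: centre of its underside. The opener and a spatula lie in it.
- spatula: Thin steel spatula 190 mm long lying lengthwise in the tray on its +y side, 5 mm high; bystander. Origin: centre of its underside.
- beaker: Empty glass beaker, 68 mm across, 90 mm high, standing beyond the tin; bystander. Origin: centre of its underside.
- flask: Empty clear culture flask lying flat, 160 by 84 mm, 37 mm high, yellow cap towards the robot; bystander. Origin: underside, near its middle.
- bottle: Glass reagent bottle, 72 mm across, 160 mm high; bystander. Origin: centre of its underside.
- jar: White plastic jar, 68 mm across, 85 mm high; bystander. Origin: centre of its underside.
- dishes: Stack of three clear culture dishes, 89 mm across, 47 mm high; bystander. Origin: centre of its underside.
Mind the look-alikes: they are no part of the job. Of the things that look like the opener, the smaller one is meant.

How it is judged:
By the outcome, as a careful person would: the job done as asked, in the order asked, and still so for the second after the job is handed in, with the robot touching nothing.
It also fails if it takes over 67 s, if anything falls off the work surface, if the arm or the gripper's body presses on something with over 40 N, if the wrist force passes 120 N, or if a joint passes its speed limit or range.

ROBOT

A 7-joint arm with a two-finger parallel gripper is mounted at the origin on the work surface. World frame = base frame: x ahead of the robot, y to its left, z up, the work surface at z = 0. Lengths are in m, angles in degrees, forces in N, time in s.
With the tool pointing down it reaches from about 0.4 to 0.85 m from the base axis. Payload 6.9 kg.
Tool frame: the origin (TCP) lies on the centre line of the jaws, within the pads' length; the fingertips stand 25 mm ahead of it and the grasp point (between the pads) lies 6 mm ahead of it (manip.tcp_to_tips is the distance from the TCP to the fingertips, in m); z points along the fingers, y is the line along which they close (so a half turn about z gives the same grasp; the last joint's range is limited). The gripper opens to 85 mm and grips with 20 to 120 N. Pads are 22 mm wide; open, the fingers measure 114 mm over their backs; the gripper's body (76 mm by 85 mm) begins 54 mm behind the grasp point. The pads swing forward as they close: fully open they stand 13 mm farther back than shut.
Start: joints at [83.337, 29.078, -13.613, 85.955, 7.202, 65.827, -8.869], TCP at [0.137, -0.61, 0.219] pointing down, gripper open.
Joint ranges: [-176.47, 176.47], [-13.61, 117.27], [-81.72, 77.17], [0.22, 143.17], [-87.28, 267.28], [10, 112.55], [-165.47, 165.47]. Speed limits (degrees/s): [136.94, 136.94, 180, 180, 180, 180, 180].

INTERFACE

Orientations are given as a 3x3 rotation matrix whose columns are the frame's x, y, z axes.
In Python, from workcell import manip gives the robot as it stands. The module is installed in compiled form; this text tells all that it offers.
- The arm moves only by the tool move_arm, never from a script. Its argument "commands" is a list of rows, each an object of numbers: "tx", "ty", "tz": the shift along the world's x, y, z in m; "ax", "ay", "az": the turn, a rotation vector about the world's x, y, z in degrees. A call has 1 to 8 rows; each row is the pose to reach, as a shift and turn from the pose commanded when the call began; what a row does not reach only later rows make up. A row lasts 1/12 s, in which the tool goes at most 41.7 mm and 7.16 degrees, less where a joint would pass 70% of its speed; a pose out of reach is approached as far as the arm can. A call with a gripper value outside its range is refused whole. "fingers" is the closure, from -1 (fully open) to 1 (shut), so that 0 is half open, set as the call begins (left out, the last holds). The fingers move at their own pace and stop on an object; the grip force is fixed at half the most. Time passes only in rows, so rows that repeat a pose let the fingers close. It gives the time, the measured TCP pose, the force, the opening and the grip force at its end, in the units of the state.
- manip.get_obs(): the state, without advancing time (a new reading comes with each control period).
- manip.read_camera(name): name is "scene" or "top" or "wrist"; returns a dict with "image" (420x560x3 uint8, blue, green, red), "depth" (420x560 float32, m along the optical axis (not along the pixel's ray), 0 where there is no reading), "K" (3x3 intrinsics, pixels), "pose" (4x4, takes a point from camera to world coordinates); the wrist camera has in their place "hand_eye" (4x4, takes a point from camera to tool coordinates, whose origin is the TCP and whose axes are the flange's). Camera axes: x right, y down, z forward; pixel columns grow to the right and rows downward; lengths in m; the calibration is good to about 2 mm. A picture is of the moment at which its call begins: read the wrist's pose just before it.
- manip.finish_job(): hands the job in; it is judged then, once.
The state is a dict: "time_s": time; "joint_pos": joint angles; "dq": joint speeds; "joint_efforts": joint torques, N m; "ee_pos": TCP position; "ee_rot": TCP orientation; "force": force on the tool from outside, world axes, zero at the start; "ft_torque": the same for the moment, N m; "width": opening from 0.0 (shut) to 1.0 (fully open); "gripper_force": force on a finger pad.
Only numpy, scipy, OpenCV 4.12 (cv2) and the standard library are available. Lean on these libraries where they do the work, as an engineer would, in place of code of your own. Each camera call takes 0.05 s, during which the arm holds its last target. There are 200 camera calls.

## Working session

There is one attempt and no reset: what is moved stays moved. The work goes in short steps, Python scripts to look and compute and a tool call to move; the robot and the scene stay as the last step left them, time stands still between calls to the robot, and variables do not carry over. Pictures are saved under pics/ and viewed, at most 10 in all, crops included, and the job is handed in when it is done.

Besides the shell and the picture viewer there is one more tool, called after "Request:" as name(argument=value, ...), one argument or row to a line, values as JSON. move_arm: Moves the arm, as the interface text tells. Its arguments: {"type":"object","properties":{"commands":{"type":"array"},"fingers":{"type":"number"}},"required":["commands"]}

```bash
mkdir -p pics; cat > h.py <<'E'
import numpy as np, cv2, pickle
from workcell import manip
def snap(n):
    o=manip.get_obs(); c=manip.read_camera(n)
    if 'pose' not in c:
        T=np.eye(4); T[:3,:3]=np.array(o['ee_rot']).reshape(3,3); T[:3,3]=o['ee_pos']; c['pose']=T@c['hand_eye']
    d=c['depth']; v,u=np.mgrid[:d.shape[0],:d.shape[1]]
    K=np.array(c['K']); P=np.stack([(u-K[0,2])/K[0,0]*d,(v-K[1,2])/K[1,1]*d,d],-1)
    c['P']=P@c['pose'][:3,:3].T+c['pose'][:3,3]; return c
E
python3 - <<'E'
from h import *
for n in('top','scene'):
    c=snap(n); cv2.imwrite(f'pics/{n}.png',c['image']); pickle.dump(c,open(n+'.pkl','wb')); print(n,c['pose'].round(3).tolist(),c['K'][0][0])
o=manip.get_obs(); print(o['ee_rot'],o['force'],manip.tcp_to_tips)
E
```

```text
top [[-0.006, -0.996, 0.094, 0.453], [-1.0, 0.005, -0.016, 0.013], [0.015, -0.094, -0.995, 1.582], [0.0, 0.0, 0.0, 1.0]] 438.33392959438294
scene [[0.745, 0.504, -0.437, 1.214], [0.667, -0.573, 0.476, -0.691], [-0.01, -0.646, -0.763, 1.205], [0.0, 0.0, 0.0, 1.0]] 523.6070813398022
[[ 9.75512121e-01  2.19945318e-01 -3.98344183e-04]
 [ 2.19945673e-01 -9.75510927e-01  1.52696591e-03]
 [-5.27401006e-05 -1.57718783e-03 -9.99998755e-01]] [ 0.64162276 -0.73497833 -0.30245328] 0.025
```

View pics/top.png

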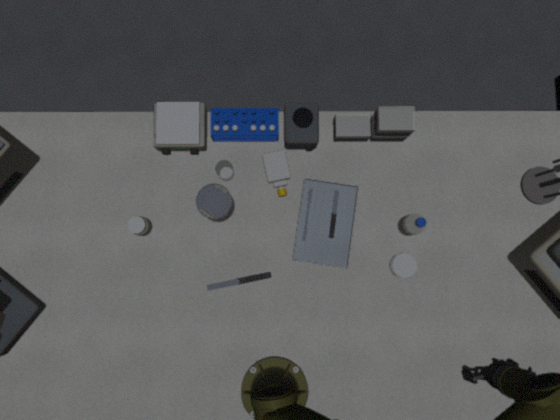

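View pics/scene.png

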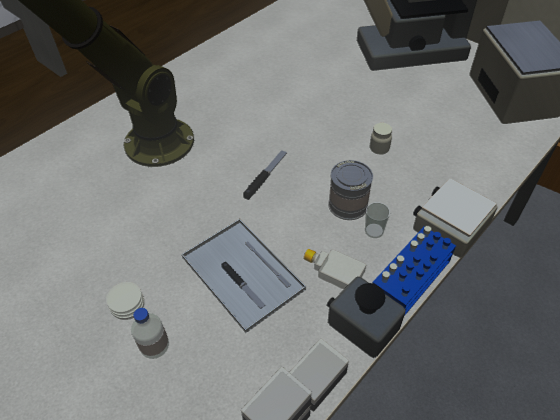

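The two look-alikes in the top view are the one on the table at (240,282), about 64 px long, and the one in the tray at (334,212), about 47 px. The one in the tray is smaller and lies where the task says it should. The tin is at (214,202), with the beaker beyond it at (225,171) and the flask at (277,170).

```bash
python3 - <<'E'
from h import *
c=pickle.load(open('top.pkl','rb')); P=c['P']; g=c['image'].mean(2)
def mask(r,cond):
    m=np.zeros(g.shape,bool); y0,y1,x0,x1=r; m[y0:y1,x0:x1]=1; return m&cond
m=mask((175,230,185,245),(P[...,2]>.115)&(P[...,2]<.15)); q=P[m]; 
(cx,cy),r=cv2.minEnclosingCircle(q[:,:2].astype(np.float32)); print('tin',q[:,:2].min(0),q[:,:2].max(0),cx,cy,r,np.median(q[:,2]))
m=mask((205,242,325,342),g<60); q=P[m]; print('grip',m.sum(),q.mean(0),q.min(0),q.max(0)); 
d=np.linalg.svd(q[:,:2]-q[:,:2].mean(0))[2][0]; print('dir',d, np.degrees(np.arctan2(d[1],d[0])))
for uv in((336,192),(333,212),(333,235),(307,190),(300,262),(347,267),(358,186),(305,180)): print(uv,P[uv[1],uv[0]].round(3))
b=P[160:185,210:240]; q=b[b[...,2]>.06]; print('beaker',q.min(0),q.max(0))
a=cv2.resize(c['image'][170:300,195:365],None,fx=4.6,fy=4.6,interpolation=2)
cv2.imwrite('pics/c1.png',cv2.convertScaleAbs(a,alpha=1.7))
E
```

```text
tin [0.59258473 0.1383794 ] [0.71176314 0.25687752] 0.6524547934532166 0.19816209375858307 0.06061233952641487 0.13010573135012748
grip 102 [ 0.57511521 -0.21378846  0.02077312] [ 0.53318765 -0.22537216  0.0116174 ] [ 0.61578787 -0.2015527   0.02873515]
dir [-0.99008136  0.1404952 ] 171.92349781508298
(336, 192) [ 0.697 -0.231  0.011]
(333, 212) [ 0.623 -0.217  0.023]
(333, 235) [ 0.541 -0.216  0.017]
(307, 190) [ 0.707 -0.127 -0.001]
(300, 262) [ 0.445 -0.098 -0.001]
(347, 267) [ 0.426 -0.265  0.013]
(358, 186) [ 0.718 -0.311  0.017]
(305, 180) [ 0.743 -0.12   0.006]
beaker [0.45329699 0.01347172 0.06031126] [0.80165956 0.20982979 1.58191387]
```

View pics/c1.png

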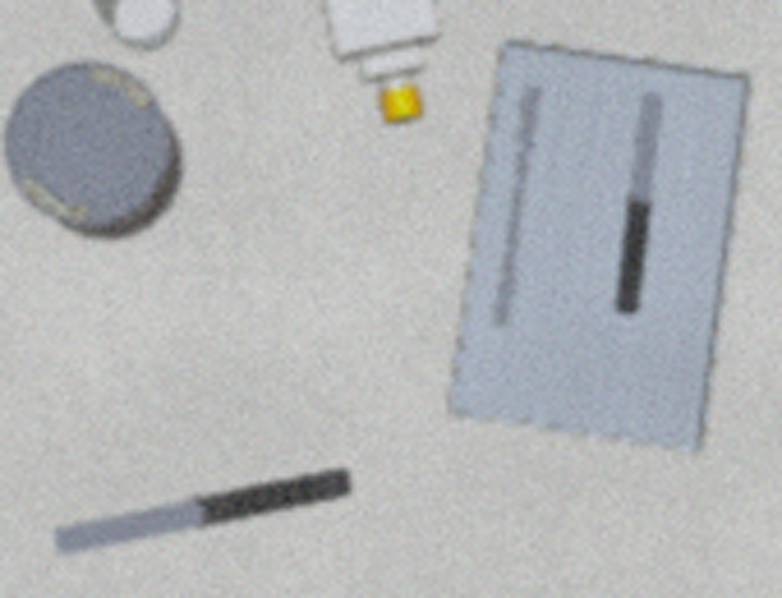

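The crop confirms it: the small opener is in the tray, with its grip at crop (630,255) and its tip at (652,97). The large one is on the table. Salt shows at crop (122,88) and (52,200), which is about -30° and 147° around the tin. The groove is therefore clear around -122°, on the robot's side. I'll move above the opener.

Request:
move_arm(
  commands=[
    {"tz":0.06},
    {"tx":0.2,"ty":0.18,"tz":0.08,"az":-10},
    {"tx":0.43,"ty":0.39,"tz":0.08,"az":-20.5},
    {"tx":0.43,"ty":0.39,"tz":0.08,"az":-20.5},
    {"tx":0.43,"ty":0.39,"tz":0.08,"az":-20.5},
    {"tx":0.43,"ty":0.39,"tz":0.08,"az":-20.5},
    {"tx":0.43,"ty":0.39,"tz":0.08,"az":-20.5},
    {"tx":0.43,"ty":0.39,"tz":0.08,"az":-20.5},
  ],
  fingers=-1,
)

```text
schema error: expected keys tx, ty, tz, ax, ay, az
```

Request:
move_arm(
  commands=[
    {"tx":0.02,"ty":0.02,"tz":0.03,"ax":0,"ay":0,"az":0},
    {"tx":0.2,"ty":0.18,"tz":0.08,"ax":0,"ay":0,"az":-10},
    {"tx":0.43,"ty":0.39,"tz":0.08,"ax":0,"ay":0,"az":-20.5},
    {"tx":0.43,"ty":0.39,"tz":0.08,"ax":0,"ay":0,"az":-20.5},
    {"tx":0.43,"ty":0.39,"tz":0.08,"ax":0,"ay":0,"az":-20.5},
    {"tx":0.43,"ty":0.39,"tz":0.08,"ax":0,"ay":0,"az":-20.5},
    {"tx":0.43,"ty":0.39,"tz":0.08,"ax":0,"ay":0,"az":-20.5},
    {"tx":0.43,"ty":0.39,"tz":0.08,"ax":0,"ay":0,"az":-20.5},
  ],
  fingers=-1,
)

```text
time_s: 0.77
ee_pos: [0.3738, -0.3938, 0.2779]
ee_rot: [[0.991, -0.136, -0.0], [-0.136, -0.991, 0.0], [-0.0, -0.0, -1.0]]
force: [0.7, -0.4, -0.7]
width: 1.002
gripper_force: 0.0
```

Request:
move_arm(
  commands=[
    {"tx":0.19,"ty":0.175,"tz":-0.04,"ax":0,"ay":0,"az":0},
    {"tx":0.19,"ty":0.175,"tz":-0.04,"ax":0,"ay":0,"az":0},
    {"tx":0.19,"ty":0.175,"tz":-0.04,"ax":0,"ay":0,"az":0},
    {"tx":0.19,"ty":0.175,"tz":-0.04,"ax":0,"ay":0,"az":0},
    {"tx":0.19,"ty":0.175,"tz":-0.04,"ax":0,"ay":0,"az":0},
    {"tx":0.19,"ty":0.175,"tz":-0.04,"ax":0,"ay":0,"az":0},
    {"tx":0.19,"ty":0.175,"tz":-0.04,"ax":0,"ay":0,"az":0},
    {"tx":0.19,"ty":0.175,"tz":-0.04,"ax":0,"ay":0,"az":0},
  ],
)

```text
time_s: 1.43
ee_pos: [0.5652, -0.2156, 0.2364]
ee_rot: [[0.992, -0.128, -0.001], [-0.128, -0.992, 0.003], [-0.001, -0.003, -1.0]]
force: [0.2, -0.5, 0.4]
width: 0.995
gripper_force: 0.0
```

```bash
python3 - <<'E'
from h import *
o=manip.get_obs(); print(o['ee_pos'],o['dq'])
c=snap('wrist'); pickle.dump(c,open('w1.pkl','wb')); cv2.imwrite('pics/w1.png',c['image']); print(c['hand_eye'].round(3).tolist(),c['K'][0][0])
E
```

```text
[ 0.56517015 -0.21556611  0.23642284] [ 3.47943353 -1.74849079  3.27728686  1.35614223  1.03454978  0.77112565
  2.37406175]
[[-0.001, -0.952, -0.306, 0.08], [1.0, -0.001, 0.0, -0.001], [-0.001, -0.306, 0.952, -0.156], [0.0, 0.0, 0.0, 1.0]] 358.06983246229805
```

View pics/w1.png

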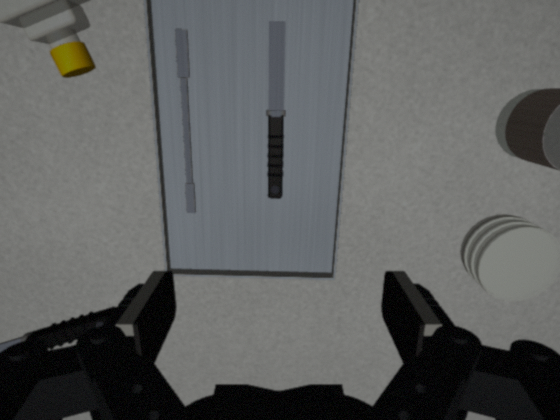

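The wrist view shows the opener with its grip from (275,115) to (275,198) and its tip at (277,22). The spatula is on the left at (186,120).

```bash
python3 - <<'E'
from h import *
c=pickle.load(open('w1.pkl','rb')); P=c['P']; g=c['image'].mean(2)
m=np.zeros(g.shape,bool); m[105:205,262:290]=1; m&=g<45
o=c['pose'][:3,3]; R=P-o; Q=o+R*((0.020-o[2])/R[...,2])[...,None]   # onto plane z=20mm
q=Q[m]; r=cv2.minAreaRect(q[:,:2].astype(np.float32)); print(r, np.median(P[m],0))
v=q[:,:2]-r[0]; print('dir',np.degrees(np.arctan2(*np.linalg.svd(v)[2][0][::-1])))
b=Q[22,277]; b2=Q[110,276]; print(P[30,277],P[100,276],'z tray',P[150,230,2])
E
```

```text
((0.5771037340164185, -0.2122988998889923), (0.01339059229940176, 0.08574993908405304), 81.36815643310547) [ 0.5798894  -0.21284782  0.02209823]<stdin>:4: RuntimeWarning: divide by zero encountered in divide
<stdin>:4: RuntimeWarning: invalid value encountered in multiply
Traceback (most recent call last):
numpy.linalg.LinAlgError: SVD did not converge
```

Request:
move_arm(
  commands=[
    {"tx":0.006,"ty":0.001,"tz":-0.04,"ax":0,"ay":0,"az":-1},
    {"tx":0.01,"ty":0.002,"tz":-0.08,"ax":0,"ay":0,"az":-1},
    {"tx":0.012,"ty":0.003,"tz":-0.12,"ax":0,"ay":0,"az":-1},
    {"tx":0.012,"ty":0.003,"tz":-0.155,"ax":0,"ay":0,"az":-1},
    {"tx":0.012,"ty":0.003,"tz":-0.185,"ax":0,"ay":0,"az":-1},
    {"tx":0.012,"ty":0.003,"tz":-0.197,"ax":0,"ay":0,"az":-1},
    {"tx":0.012,"ty":0.003,"tz":-0.204,"ax":0,"ay":0,"az":-1},
    {"tx":0.012,"ty":0.003,"tz":-0.204,"ax":0,"ay":0,"az":-1},
  ],
  fingers=0,
)

```text
time_s: 2.15
ee_pos: [0.574, -0.2186, 0.0334]
ee_rot: [[0.988, -0.154, -0.001], [-0.154, -0.988, -0.0], [-0.001, 0.0, -1.0]]
force: [-0.5, 0.7, 0.1]
width: 0.503
gripper_force: 0.0
```

Request:
move_arm(
  commands=[
    {"tx":0,"ty":0,"tz":0,"ax":0,"ay":0,"az":0},
    {"tx":0,"ty":0,"tz":0,"ax":0,"ay":0,"az":0},
  ],
)

```text
time_s: 2.32
ee_pos: [0.576, -0.2183, 0.036]
ee_rot: [[0.988, -0.153, 0.003], [-0.153, -0.988, -0.001], [0.003, 0.001, -1.0]]
force: [0.4, -0.4, -0.6]
width: 0.5
gripper_force: 0.0
```

Request:
move_arm(
  commands=[
    {"tx":0.001,"ty":0.006,"tz":-0.003,"ax":0,"ay":0,"az":0},
    {"tx":0.001,"ty":0.006,"tz":-0.005,"ax":0,"ay":0,"az":0},
    {"tx":0.001,"ty":0.006,"tz":-0.005,"ax":0,"ay":0,"az":0},
  ],
)

```text
time_s: 2.57
ee_pos: [0.5762, -0.2108, 0.0293]
ee_rot: [[0.988, -0.152, 0.001], [-0.152, -0.988, 0.0], [0.001, -0.0, -1.0]]
force: [-0.2, 0.5, 0.5]
width: 0.502
gripper_force: 0.0
```

Request:
move_arm(
  commands=[
    {"tx":0,"ty":0,"tz":0,"ax":0,"ay":0,"az":0},
    {"tx":0,"ty":0,"tz":0,"ax":0,"ay":0,"az":0},
    {"tx":0,"ty":0,"tz":0,"ax":0,"ay":0,"az":0},
    {"tx":0,"ty":0,"tz":0,"ax":0,"ay":0,"az":0},
    {"tx":0,"ty":0,"tz":0,"ax":0,"ay":0,"az":0},
    {"tx":0,"ty":0,"tz":0,"ax":0,"ay":0,"az":0},
    {"tx":0,"ty":0,"tz":0,"ax":0,"ay":0,"az":0},
    {"tx":0,"ty":0,"tz":0,"ax":0,"ay":0,"az":0},
  ],
  fingers=1,
)

```text
time_s: 3.23
ee_pos: [0.5759, -0.2116, 0.0289]
ee_rot: [[0.988, -0.153, 0.0], [-0.153, -0.988, 0.0], [0.0, -0.0, -1.0]]
force: [-0.7, 0.4, 0.4]
width: 0.001
gripper_force: 0.0
```

```bash
python3 - <<'E'
from h import *
w=snap('wrist')['image']; s=snap('scene')['image']
a=cv2.resize(s[210:340,180:310],(400,400),interpolation=2)
cv2.imwrite('pics/g.png',np.hstack([cv2.resize(w,(400,400))*1,cv2.convertScaleAbs(a,alpha=1.6)]))
E
```

```text
(no output)
```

View pics/g.png

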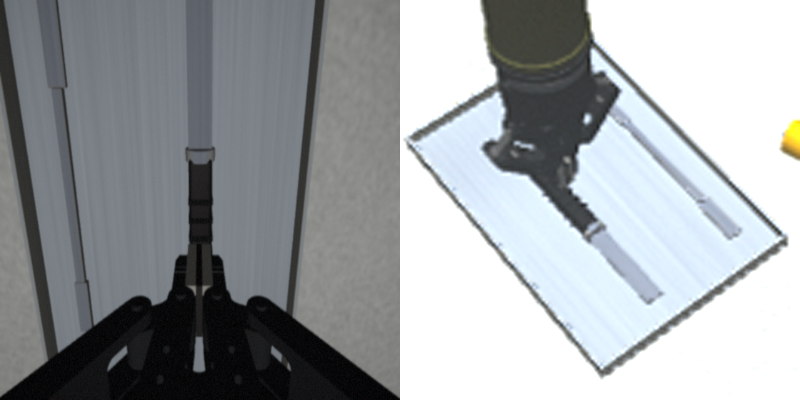

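The wrist view shows the jaws shut at about (200,260), with the grip still ahead of them at (200,165–243). The grasp probably missed, so I'll check it with depth.

```bash
python3 - <<'E'
from h import *
c=snap('wrist'); P=c['P']; g=c['image'].mean(2)
for v in range(150,300,8): print(v,[P[v,u].round(3).tolist() for u in (276,280)], g[v,280].round())
o=manip.get_obs(); print(o['ee_pos'],o['width'],o['force'],o['gripper_force'],o['joint_efforts'])
E
```

```text
150 [[0.628, -0.218, 0.015], [0.628, -0.22, 0.015]] 101.0
158 [[0.625, -0.218, 0.021], [0.625, -0.219, 0.021]] 56.0
166 [[0.622, -0.217, 0.024], [0.622, -0.219, 0.023]] 103.0
174 [[0.618, -0.216, 0.022], [0.618, -0.218, 0.022]] 35.0
182 [[0.615, -0.216, 0.023], [0.614, -0.218, 0.022]] 33.0
190 [[0.61, -0.215, 0.022], [0.61, -0.217, 0.022]] 38.0
198 [[0.606, -0.215, 0.022], [0.606, -0.216, 0.022]] 35.0
206 [[0.603, -0.214, 0.023], [0.602, -0.216, 0.021]] 33.0
214 [[0.599, -0.213, 0.024], [0.598, -0.215, 0.022]] 22.0
222 [[0.595, -0.213, 0.023], [0.594, -0.215, 0.022]] 28.0
230 [[0.591, -0.212, 0.022], [0.59, -0.214, 0.023]] 15.0
238 [[0.586, -0.211, 0.021], [0.586, -0.213, 0.022]] 26.0
246 [[0.582, -0.211, 0.022], [0.582, -0.213, 0.022]] 27.0
254 [[0.578, -0.21, 0.023], [0.577, -0.212, 0.021]] 26.0
262 [[0.588, -0.212, 0.052], [0.588, -0.213, 0.052]] 9.0
270 [[0.588, -0.212, 0.059], [0.588, -0.214, 0.059]] 8.0
278 [[0.588, -0.212, 0.065], [0.588, -0.213, 0.064]] 14.0
286 [[0.589, -0.212, 0.072], [0.588, -0.213, 0.07]] 8.0
294 [[0.588, -0.212, 0.076], [0.588, -0.213, 0.076]] 4.0
[ 0.57582    -0.21157131  0.02886086] -0.00010008808374377256 [ 0.98968746 -0.33606099  0.32289968] 0.0 [ 5.19375026e-03 -6.65031481e+01 -2.80361317e+00 -1.78504121e+01
  9.88884538e-03  2.10328013e-03  4.15044485e-05]
```

The jaws closed above the grip: depth puts the fingertips at about z 0.045, higher than the stated TCP offset implies. I'll reopen them partway and go lower, watching the force.

Request:
move_arm(
  commands=[
    {"tx":0,"ty":0,"tz":0,"ax":0,"ay":0,"az":0},
    {"tx":0,"ty":0,"tz":0,"ax":0,"ay":0,"az":0},
    {"tx":0,"ty":0,"tz":0,"ax":0,"ay":0,"az":0},
    {"tx":0,"ty":0,"tz":-0.006,"ax":0,"ay":0,"az":0},
    {"tx":0,"ty":0,"tz":-0.012,"ax":0,"ay":0,"az":0},
    {"tx":0,"ty":0,"tz":-0.012,"ax":0,"ay":0,"az":0},
    {"tx":0,"ty":0,"tz":-0.012,"ax":0,"ay":0,"az":0},
  ],
  fingers=0.2,
)

```text
time_s: 3.97
ee_pos: [0.5753, -0.2114, 0.0161]
ee_rot: [[0.988, -0.153, -0.001], [-0.153, -0.988, 0.0], [-0.001, -0.0, -1.0]]
force: [0.2, -0.4, 0.1]
width: 0.399
gripper_force: 0.0
```

```bash
python3 - <<'E'
from h import *
c=snap('wrist'); P=c['P']; o=manip.get_obs(); print(o['ee_pos'],o['width'],o['force'],c['pose'][:3,3])
# finger points: within 25mm of the TCP horizontally, above grip
q=P.reshape(-1,3); e=np.array(o['ee_pos']); s=(abs(q[:,0]-e[0])<.02)&(abs(q[:,1]-e[1])<.05)&(q[:,2]>.027)&(q[:,2]<.09)
print(s.sum(), q[s].min(0), q[s].max(0)); z=q[s]; z=z[z[:,2].argsort()][:60]; print(z[::6].round(3))
a=c['image'][150:350,180:380]; cv2.imwrite('pics/g2.png',cv2.convertScaleAbs(cv2.resize(a,(600,600)),alpha=2))
E
```

```text
[ 0.57562391 -0.21137322  0.01643103] 0.3945536068369769 [-0.60485246 -0.09301707 -0.72683713] [ 0.65450418 -0.22303022  0.1719375 ]
16304 [ 0.55802484 -0.26134985  0.0296835 ] [ 0.59562347 -0.16138755  0.08999968]
[[ 0.58  -0.194  0.03 ]
 [ 0.57  -0.227  0.03 ]
 [ 0.577 -0.194  0.031]
 [ 0.587 -0.195  0.031]
 [ 0.569 -0.227  0.032]
 [ 0.583 -0.229  0.032]
 [ 0.57  -0.227  0.032]
 [ 0.586 -0.195  0.032]
 [ 0.579 -0.229  0.033]
 [ 0.583 -0.195  0.033]]
```

View pics/g2.png

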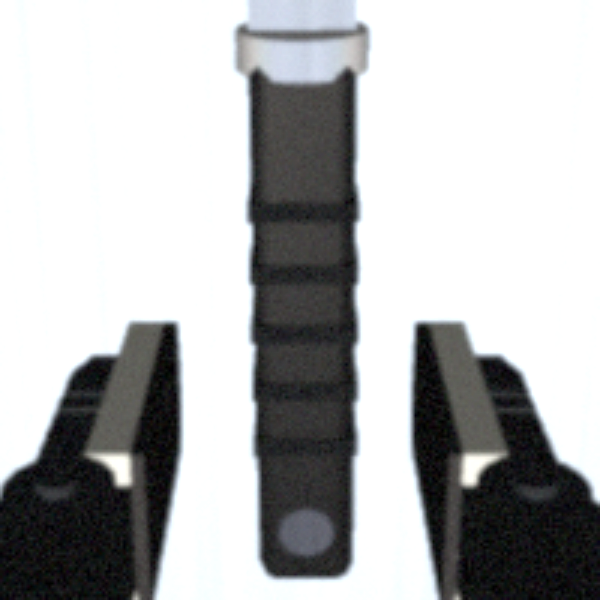

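The pads straddle the grip (crop columns 180 to 415, grip at 255 to 355), but the tips are still at z 0.030. I'll go down 22 mm more, watching the force.

Request:
move_arm(
  commands=[
    {"tx":0,"ty":-0.001,"tz":-0.006,"ax":0,"ay":0,"az":0},
    {"tx":0,"ty":-0.001,"tz":-0.012,"ax":0,"ay":0,"az":0},
    {"tx":0,"ty":-0.001,"tz":-0.017,"ax":0,"ay":0,"az":0},
    {"tx":0,"ty":-0.001,"tz":-0.017,"ax":0,"ay":0,"az":0},
  ],
)

```text
time_s: 4.35
ee_pos: [0.575, -0.2123, -0.0016]
ee_rot: [[0.988, -0.153, -0.002], [-0.153, -0.988, 0.001], [-0.002, -0.0, -1.0]]
force: [-0.1, -0.1, 0.0]
width: 0.399
gripper_force: 0.0
```

Request:
move_arm(
  commands=[
    {"tx":0,"ty":0,"tz":-0.002,"ax":0,"ay":0,"az":0},
    {"tx":0,"ty":0,"tz":-0.004,"ax":0,"ay":0,"az":0},
    {"tx":0,"ty":0,"tz":-0.004,"ax":0,"ay":0,"az":0},
  ],
)

```text
time_s: 4.6
ee_pos: [0.5757, -0.2124, -0.0044]
ee_rot: [[0.988, -0.153, -0.0], [-0.153, -0.988, 0.0], [-0.0, -0.0, -1.0]]
force: [0.1, -0.6, -0.1]
width: 0.396
gripper_force: 0.0
```

Request:
move_arm(
  commands=[
    {"tx":0,"ty":0,"tz":0,"ax":0,"ay":0,"az":0},
    {"tx":0,"ty":0,"tz":0,"ax":0,"ay":0,"az":0},
    {"tx":0,"ty":0,"tz":0,"ax":0,"ay":0,"az":0},
    {"tx":0,"ty":0,"tz":0,"ax":0,"ay":0,"az":0},
    {"tx":0,"ty":0,"tz":0,"ax":0,"ay":0,"az":0},
    {"tx":0,"ty":0,"tz":0,"ax":0,"ay":0,"az":0},
  ],
  fingers=1,
)

```text
time_s: 5.1
ee_pos: [0.576, -0.2125, -0.0038]
ee_rot: [[0.988, -0.153, 0.0], [-0.153, -0.988, -0.0], [0.0, 0.0, -1.0]]
force: [-1.0, 0.4, 4.2]
width: 0.163
gripper_force: 60.1
```

The opener is gripped: 60 N, with the opening at 16% (about 14 mm). I'll lift it and carry it to the tin's clear side, turning it to a 58° heading.

Request:
move_arm(
  commands=[
    {"tx":0,"ty":0,"tz":0.01,"ax":0,"ay":0,"az":0},
    {"tx":0,"ty":0,"tz":0.035,"ax":0,"ay":0,"az":0},
    {"tx":0,"ty":0,"tz":0.07,"ax":0,"ay":0,"az":0},
    {"tx":0,"ty":0,"tz":0.105,"ax":0,"ay":0,"az":5},
    {"tx":0,"ty":0.02,"tz":0.14,"ax":0,"ay":0,"az":11},
    {"tx":-0.005,"ty":0.04,"tz":0.17,"ax":0,"ay":0,"az":17},
    {"tx":-0.01,"ty":0.065,"tz":0.19,"ax":0,"ay":0,"az":23},
    {"tx":-0.015,"ty":0.09,"tz":0.2,"ax":0,"ay":0,"az":29},
  ],
)

```text
time_s: 5.77
ee_pos: [0.5615, -0.1221, 0.1995]
ee_rot: [[0.937, 0.349, 0.004], [0.349, -0.937, -0.001], [0.003, 0.003, -1.0]]
force: [1.0, 0.4, -2.0]
width: 0.167
gripper_force: 59.4
```

Request:
move_arm(
  commands=[
    {"tx":-0.003,"ty":0.02,"tz":0,"ax":0,"ay":0,"az":6},
    {"tx":-0.006,"ty":0.045,"tz":0,"ax":0,"ay":0,"az":12},
    {"tx":-0.009,"ty":0.07,"tz":0,"ax":0,"ay":0,"az":18},
    {"tx":-0.012,"ty":0.095,"tz":0,"ax":0,"ay":0,"az":24},
    {"tx":-0.015,"ty":0.12,"tz":0,"ax":0,"ay":0,"az":30},
    {"tx":-0.018,"ty":0.146,"tz":0,"ax":0,"ay":0,"az":37},
    {"tx":-0.018,"ty":0.146,"tz":0,"ax":0,"ay":0,"az":37},
    {"tx":-0.018,"ty":0.146,"tz":0,"ax":0,"ay":0,"az":37},
  ],
)

```text
time_s: 6.43
ee_pos: [0.5423, 0.0251, 0.1964]
ee_rot: [[0.539, 0.842, -0.0], [0.842, -0.539, 0.0], [0.0, -0.0, -1.0]]
force: [-0.1, -0.9, -1.2]
width: 0.168
gripper_force: 59.5
```

```bash
python3 - <<'E'
from h import *
c=snap('wrist'); pickle.dump(c,open('w2.pkl','wb')); o=manip.get_obs(); print(o['ee_pos'],o['force'],o['ft_torque'],np.degrees(np.arctan2(*np.array(o['ee_rot'])[1::-1,0])))
cv2.imwrite('pics/w2.png',cv2.convertScaleAbs(c['image'],alpha=1.8))
E
```

```text
[0.54262325 0.02331318 0.19612029] [-0.48628872 -1.05282051 -1.5395708 ] [-0.14917359  0.06123412 -0.01209577] 57.18628349613359
```

View pics/w2.png

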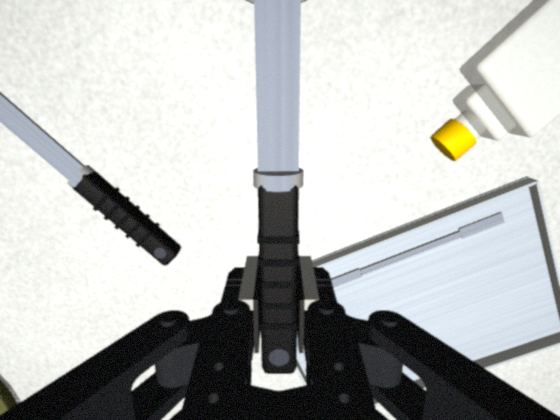

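The wrist view shows the blade pointing straight ahead along column 278, with its tip out of frame above and just the tin's edge at the top, (280,3). I'll measure the blade's line in the tool frame and refine the tin and salt positions from the fixed cameras.

```bash
python3 - <<'E'
from h import *
c=pickle.load(open('w2.pkl','rb')); T=c['pose']@np.linalg.inv(c['hand_eye'])
L=lambda P:(P-T[:3,3])@T[:3,:3]
q=L(c['P'])[8:165,268:290].reshape(-1,3); q=q[(q[:,2]>-.06)&(q[:,2]<.04)]
p=np.polyfit(q[:,0],q[:,2],1); print('blade top z(x) tool',p,q[:,0].min(),q[:,0].max(),'at131:',np.polyval(p,.131))
e=[]
D=L(c['P'])
for v in range(10,165,12):
    r=D[v,225:330]; k=(r[:,2]<.02)&(r[:,2]>-.06); e.append((r[k,0].mean(),r[k,1].min(),r[k,1].max()))
e=np.array(e); print('centre y(x)',np.polyfit(e[:,0],e[:,1:].mean(1),1))
for n in('top','scene'):
    c=snap(n); pickle.dump(c,open(n+'2.pkl','wb')); P=c['P']; 
    h=np.hypot(P[...,0]-.652,P[...,1]-.198); m=(h<.075)&(P[...,2]>.118)&(P[...,2]<.15)
    # tip: blade points outside the tin
    b=P[(np.hypot(P[...,0]-.61,P[...,1]-.13)<.05)&(P[...,2]>.17)]; print(n,'blade',len(b),b.min(0).round(4) if len(b) else '',b.max(0).round(4) if len(b) else '')
    q=P[m]; print('lid z med',np.median(q[:,2]))
    ring=q[(np.hypot(*(q[:,:2]-[.652,.198]).T)>.05)]; A=np.c_[ring[:,:2]*2,np.ones(len(ring))]
    print(n,'minenc',cv2.minEnclosingCircle(q[:,:2].astype(np.float32)))
    im=c['image'].astype(int); y=im[...,2]-im[...,0]; s=m&(y>np.percentile(y[m],93)); a=np.degrees(np.arctan2(P[s][:,1]-.198,P[s][:,0]-.652)); print(sorted(a.round().astype(int).tolist()))
E
```

```text
blade top z(x) tool [ 0.00209793 -0.01846171] 0.05166783182690681 0.10650690468243576 at131: -0.018186885076323725
centre y(x) [-0.00402907  0.00106662]
top blade 51 [0.5881 0.1065 0.2048] [0.6164 0.1345 0.2174]
lid z med 0.13015088586881407
top minenc ((0.6524085402488708, 0.19804179668426514), 0.06068911775946617)
[-58, -55, -54, -52, -51, -48, -48, -47, -46, -44, -44, -40, -39, -38, -37, -36, -32, -30, -27, -27, -24, -22, -22, -21, -19, -17, -14, -14, -14, -10, -10, -7, 128, 129, 129, 131, 131, 133, 136, 136, 138, 140, 141, 142, 144, 144, 146, 146, 150, 158, 160, 160, 164, 165, 168, 170, 171, 173, 173, 173, 176, 176, 176, 179, 179]
scene blade 96 [0.5786 0.086  0.2063] [0.6206 0.1347 0.2167]
lid z med 0.1298985172171272
scene minenc ((0.6522388458251953, 0.1979369819164276), 0.06261169910430908)
[-56, -56, -55, -53, -53, -50, -50, -48, -47, -46, -44, -44, -43, -41, -41, -40, -38, -38, -37, -36, -35, -34, -32, -31, -31, -29, -28, -27, -27, -26, -25, -25, -21, -21, -21, -19, -17, -17, -17, -16, -14, -13, -13, -12, -11, -10, -9, -8, -6, -5, -3, 121, 124, 124, 127, 131, 134, 136, 139, 140, 142, 151, 153, 157, 157, 160, 163, 163, 165, 166, 168, 168, 174, 176, 177]
```

The salt lies at about -59 to -4° and 121 to 179°, so the groove is clear around -121°. The tin's axis is at (0.652, 0.198). I'll pitch the tip 20° down, just above the groove.

Request:
move_arm(
  commands=[
    {"tx":0.003,"ty":0.005,"tz":0.0,"ax":-4.2,"ay":2.6,"az":0.5},
    {"tx":0.006,"ty":0.01,"tz":-0.005,"ax":-8.5,"ay":5.2,"az":1},
    {"tx":0.01,"ty":0.017,"tz":-0.015,"ax":-13,"ay":8,"az":1.2},
    {"tx":0.0145,"ty":0.0235,"tz":-0.025,"ax":-17,"ay":10.5,"az":1.2},
    {"tx":0.0145,"ty":0.0235,"tz":-0.025,"ax":-17,"ay":10.5,"az":1.2},
    {"tx":0.0145,"ty":0.0235,"tz":-0.025,"ax":-17,"ay":10.5,"az":1.2},
    {"tx":0.0145,"ty":0.0235,"tz":-0.025,"ax":-17,"ay":10.5,"az":1.2},
  ],
)

```text
time_s: 7.17
ee_pos: [0.5574, 0.0458, 0.1707]
ee_rot: [[0.494, 0.851, -0.177], [0.799, -0.525, -0.292], [-0.342, 0.003, -0.94]]
force: [0.1, -0.1, -0.5]
width: 0.166
gripper_force: 59.5
```

```bash
cat >> h.py <<'E'
C=np.array([.6523,.198,0]); H=np.array([.524,.852,0]); N=np.array([-.852,.524,0])
def st(c=None):
    o=manip.get_obs(); R=np.array(o['ee_rot']).reshape(3,3); e=np.array(o['ee_pos'])
    t=e+R@[.131,.0005,-.0165]; a=-np.degrees(np.arcsin(R[2,0]))
    f=np.array(o['force']); print('t%.2f tip s%.1f lat%.1f z%.1f pitch%.1f head%.1f | F h%.1f n%.1f z%.1f w%.3f g%.0f'%(o['time_s'],*[1e3*x for x in((t-C)@H,(t-C)@N,t[2])],a,np.degrees(np.arctan2(R[1,0],R[0,0])),f@H,f@N,f[2],o['width'],o['gripper_force']), 'TCP s%.1f z%.1f'%((e-C)@H*1e3,e[2]*1e3), 'T',np.round([np.dot(o['ft_torque'],N)],2),'q',np.round(o['joint_pos']))
E
python3 - <<'E'
from h import *
st()
c=snap('wrist'); P=c['P']; h=(P-C)@H; n=(P-C)@N; z=P[...,2]
im=c['image'].copy(); cv2.imwrite('pics/w3.png',cv2.convertScaleAbs(im,alpha=1.8))
m=(abs(n)<.006)&(h<-.03)&(h>-.13)&(z>.1); q=np.c_[h[m],z[m]]; 
for a in np.arange(-.125,-.03,.006):
    k=abs(q[:,0]-a)<.003
    if k.any(): print(round(a,3),np.median(q[k,1]).round(4))
E
```

```text
t7.17 tip s-50.6 lat0.3 z141.5 pitch20.0 head58.3 | F h-0.1 n-0.1 z-0.5 w0.166 g60 TCP s-179.4 z170.7 T [-0.41] q [  1.  36. -30.  89.  28.  79. -68.]
-0.125 0.1728
-0.119 0.1686
-0.113 0.1664
-0.107 0.1642
-0.101 0.162
-0.095 0.1598
-0.089 0.1576
-0.083 0.1554
-0.077 0.1532
-0.071 0.1516
-0.053 0.2905
```

View pics/w3.png

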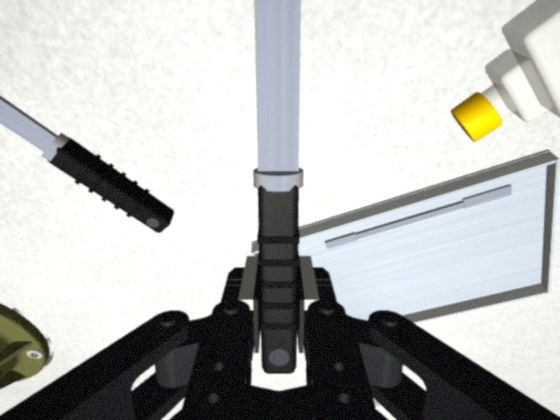

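The blade line is as modelled, with the tip about 11 mm above the groove. Now I'll go down in small steps and feel for contact.

Request:
move_arm(
  commands=[
    {"tx":0,"ty":0,"tz":-0.004,"ax":0,"ay":0,"az":0},
    {"tx":0,"ty":0,"tz":-0.008,"ax":0,"ay":0,"az":0},
    {"tx":0,"ty":0,"tz":-0.01,"ax":0,"ay":0,"az":0},
    {"tx":0,"ty":0,"tz":-0.01,"ax":0,"ay":0,"az":0},
  ],
)

```text
time_s: 7.55
ee_pos: [0.557, 0.046, 0.1607]
ee_rot: [[0.494, 0.851, -0.177], [0.8, -0.524, -0.293], [-0.342, 0.003, -0.94]]
force: [-0.3, -0.6, -1.5]
width: 0.167
gripper_force: 59.5
```

Request:
move_arm(
  commands=[
    {"tx":0,"ty":0,"tz":-0.001,"ax":0,"ay":0,"az":0},
    {"tx":0,"ty":0,"tz":-0.001,"ax":0,"ay":0,"az":0},
  ],
)

```text
time_s: 7.72
ee_pos: [0.5573, 0.0468, 0.1599]
ee_rot: [[0.493, 0.852, -0.176], [0.8, -0.523, -0.293], [-0.342, 0.003, -0.94]]
force: [0.4, -0.1, -1.5]
width: 0.163
gripper_force: 59.5
```

Request:
move_arm(
  commands=[
    {"tx":0,"ty":0,"tz":-0.001,"ax":0,"ay":0,"az":0},
    {"tx":0,"ty":0,"tz":-0.001,"ax":0,"ay":0,"az":0},
  ],
)

```text
time_s: 7.88
ee_pos: [0.5575, 0.047, 0.1589]
ee_rot: [[0.493, 0.852, -0.176], [0.8, -0.523, -0.293], [-0.341, 0.003, -0.94]]
force: [0.4, -0.2, -0.3]
width: 0.166
gripper_force: 59.6
```

```bash
python3 -c "
from h import *
st()"
```

```text
t7.88 tip s-49.5 lat1.2 z129.7 pitch20.0 head58.4 | F h0.1 n-0.5 z-0.3 w0.166 g60 TCP s-178.3 z158.9 T [-0.36] q [  1.  37. -30.  90.  29.  78. -69.]
```

Request:
move_arm(
  commands=[
    {"tx":0,"ty":0,"tz":-0.001,"ax":0,"ay":0,"az":0},
    {"tx":0,"ty":0,"tz":-0.001,"ax":0,"ay":0,"az":0},
  ],
)

```text
time_s: 8.05
ee_pos: [0.5575, 0.0471, 0.158]
ee_rot: [[0.493, 0.852, -0.176], [0.8, -0.523, -0.292], [-0.341, 0.003, -0.94]]
force: [1.0, -0.4, 1.4]
width: 0.168
gripper_force: 59.7
```

Request:
move_arm(
  commands=[
    {"tx":0,"ty":0,"tz":-0.001,"ax":0,"ay":0,"az":0},
    {"tx":0,"ty":0,"tz":-0.001,"ax":0,"ay":0,"az":0},
  ],
)

```text
time_s: 8.22
ee_pos: [0.5575, 0.0471, 0.157]
ee_rot: [[0.493, 0.852, -0.176], [0.8, -0.523, -0.292], [-0.341, 0.003, -0.94]]
force: [-0.1, 1.1, 2.3]
width: 0.168
gripper_force: 59.9
```

```bash
python3 -c "
from h import *
st()"
```

```text
t8.22 tip s-49.4 lat1.1 z127.8 pitch20.0 head58.4 | F h0.9 n0.6 z2.3 w0.168 g60 TCP s-178.2 z157.0 T [-0.53] q [  1.  37. -30.  90.  29.  78. -69.]
```

Light contact with the rim where the model predicts it. Now I'll slide in along the blade, under the lid's edge.

Request:
move_arm(
  commands=[
    {"tx":0.0008,"ty":0.0013,"tz":0,"ax":0,"ay":0,"az":0},
    {"tx":0.0016,"ty":0.0026,"tz":-0.0006,"ax":0,"ay":0,"az":0},
    {"tx":0.0024,"ty":0.0039,"tz":-0.0012,"ax":0,"ay":0,"az":0},
    {"tx":0.0029,"ty":0.0047,"tz":-0.0015,"ax":0,"ay":0,"az":0},
    {"tx":0.0029,"ty":0.0047,"tz":-0.0015,"ax":0,"ay":0,"az":0},
  ],
)

```text
time_s: 8.63
ee_pos: [0.5605, 0.0521, 0.1553]
ee_rot: [[0.492, 0.852, -0.176], [0.801, -0.523, -0.292], [-0.341, 0.003, -0.94]]
force: [-0.1, 0.3, 2.1]
width: 0.17
gripper_force: 59.9
```

```bash
python3 -c "
from h import *
st()"
```

```text
t8.63 tip s-43.6 lat1.3 z126.1 pitch20.0 head58.4 | F h0.2 n0.3 z2.1 w0.170 g60 TCP s-172.4 z155.3 T [-0.65] q [  1.  37. -30.  89.  29.  78. -69.]
```

Request:
move_arm(
  commands=[
    {"tx":0.0005,"ty":0.0009,"tz":0.0003,"ax":0,"ay":0,"az":0},
    {"tx":0.0005,"ty":0.0009,"tz":0.0003,"ax":0,"ay":0,"az":0},
  ],
)

```text
time_s: 8.8
ee_pos: [0.5608, 0.0528, 0.1556]
ee_rot: [[0.493, 0.852, -0.176], [0.8, -0.523, -0.292], [-0.342, 0.003, -0.94]]
force: [-0.2, 0.6, 0.2]
width: 0.169
gripper_force: 59.8
```

Request:
move_arm(
  commands=[
    {"tx":0.0005,"ty":0.0009,"tz":0,"ax":0,"ay":0,"az":0},
    {"tx":0.0005,"ty":0.0009,"tz":0,"ax":0,"ay":0,"az":0},
  ],
)

```text
time_s: 8.97
ee_pos: [0.5612, 0.0536, 0.1556]
ee_rot: [[0.492, 0.852, -0.177], [0.8, -0.523, -0.293], [-0.342, 0.003, -0.94]]
force: [0.0, -0.6, 1.0]
width: 0.165
gripper_force: 59.8
```

```bash
python3 -c "
from h import *
st()"
```

```text
t8.97 tip s-42.0 lat1.4 z126.3 pitch20.0 head58.4 | F h-0.5 n-0.4 z1.0 w0.165 g60 TCP s-170.7 z155.6 T [-0.47] q [  1.  37. -30.  89.  29.  78. -69.]
```

Request:
move_arm(
  commands=[
    {"tx":0.0005,"ty":0.0009,"tz":0,"ax":0,"ay":0,"az":0},
    {"tx":0.0005,"ty":0.0009,"tz":0,"ax":0,"ay":0,"az":0},
  ],
)

```text
time_s: 9.13
ee_pos: [0.5616, 0.0542, 0.1556]
ee_rot: [[0.493, 0.852, -0.177], [0.8, -0.523, -0.293], [-0.342, 0.003, -0.94]]
force: [-0.6, 0.0, 0.7]
width: 0.17
gripper_force: 59.7
```

Request:
move_arm(
  commands=[
    {"tx":0.0005,"ty":0.0009,"tz":0,"ax":0,"ay":0,"az":0},
    {"tx":0.0005,"ty":0.0009,"tz":0,"ax":0,"ay":0,"az":0},
  ],
)

```text
time_s: 9.3
ee_pos: [0.5617, 0.0544, 0.1557]
ee_rot: [[0.493, 0.852, -0.178], [0.8, -0.524, -0.294], [-0.344, 0.003, -0.939]]
force: [-2.0, -3.2, 0.7]
width: 0.168
gripper_force: 59.7
```

```bash
python3 -c "
from h import *
st()"
```

```text
t9.30 tip s-41.1 lat1.4 z126.2 pitch20.1 head58.4 | F h-3.8 n0.0 z0.7 w0.168 g60 TCP s-169.8 z155.7 T [0.42] q [  0.  37. -30.  89.  29.  78. -69.]
```

The tip has met the bead (F_h about -4 N), so it is fully under the edge. Next I'll work out the levering path about the rim.

```bash
python3 - <<'E'
from h import *
st()
def tcp(a,s):
    r=np.radians(a); f=-57 if a>0 else -60
    z=130-(s-f)*np.tan(r)+1.5/np.cos(r)
    return np.array([s-131*np.cos(r)-16.5*np.sin(r), z+131*np.sin(r)-16.5*np.cos(r)]),z
p0=None
for a,s in [(20,-43.2),(15,-43.3),(10,-43.3),(5,-43.3),(1,-43.3),(-1,-43.3),(-5,-43.2),(-10,-43),(-14,-42.8),(-18,-42.5),(-22,-42.3),(-26,-42.2),(-30,-42)]:
    t,z=tcp(a,s); p0=t if p0 is None else p0; d=t-p0; b=20-a
    print(a,'top',round(z+1.5,1),'d x%.4f y%.4f z%.4f'%(d[0]*.000524,d[0]*.000852,d[1]/1000),'ax %.1f ay %.1f'%(.852*b,-.524*b),'ztcp %.1f'%(t[1]-.6))
E
```

```text
t9.30 tip s-41.1 lat1.4 z126.2 pitch20.1 head58.4 | F h-3.8 n0.0 z0.7 w0.168 g60 TCP s-169.8 z155.7 T [0.42] q [  0.  37. -30.  89.  29.  78. -69.]
20 top 128.1 d x0.0000 y0.0000 z0.0000 ax 0.0 ay -0.0 ztcp 155.3
15 top 129.4 d x-0.0011 y-0.0018 z-0.0100 ax 4.3 ay -2.6 ztcp 145.2
10 top 130.6 d x-0.0017 y-0.0028 z-0.0203 ax 8.5 ay -5.2 ztcp 135.0
5 top 131.8 d x-0.0017 y-0.0028 z-0.0306 ax 12.8 ay -7.9 ztcp 124.7
1 top 132.8 d x-0.0014 y-0.0022 z-0.0388 ax 16.2 ay -10.0 ztcp 116.4
-1 top 133.3 d x-0.0011 y-0.0017 z-0.0429 ax 17.9 ay -11.0 ztcp 112.4
-5 top 134.5 d x-0.0002 y-0.0003 z-0.0508 ax 21.3 ay -13.1 ztcp 104.5
-10 top 136.0 d x0.0015 y0.0024 z-0.0603 ax 25.6 ay -15.7 ztcp 94.9
-14 top 137.3 d x0.0032 y0.0051 z-0.0677 ax 29.0 ay -17.8 ztcp 87.5
-18 top 138.8 d x0.0052 y0.0085 z-0.0748 ax 32.4 ay -19.9 ztcp 80.5
-22 top 140.3 d x0.0075 y0.0122 z-0.0815 ax 35.8 ay -22.0 ztcp 73.8
-26 top 141.9 d x0.0101 y0.0164 z-0.0878 ax 39.2 ay -24.1 ztcp 67.5
-30 top 143.6 d x0.0130 y0.0211 z-0.0935 ax 42.6 ay -26.2 ztcp 61.7
```

Request:
move_arm(
  commands=[
    {"tx":-0.0008,"ty":-0.0012,"tz":-0.005,"ax":2.1,"ay":-1.3,"az":0},
    {"tx":-0.0012,"ty":-0.002,"tz":-0.01,"ax":4.3,"ay":-2.6,"az":0},
    {"tx":-0.0015,"ty":-0.0025,"tz":-0.0152,"ax":6.4,"ay":-3.9,"az":0},
    {"tx":-0.0018,"ty":-0.003,"tz":-0.0203,"ax":8.5,"ay":-5.2,"az":0},
    {"tx":-0.0018,"ty":-0.003,"tz":-0.0254,"ax":10.6,"ay":-6.5,"az":0},
    {"tx":-0.0018,"ty":-0.003,"tz":-0.0306,"ax":12.8,"ay":-7.9,"az":0},
    {"tx":-0.0018,"ty":-0.003,"tz":-0.0306,"ax":12.8,"ay":-7.9,"az":0},
  ],
)

```text
time_s: 9.88
ee_pos: [0.5598, 0.0508, 0.1246]
ee_rot: [[0.524, 0.851, -0.042], [0.847, -0.526, -0.074], [-0.085, 0.003, -0.996]]
force: [-2.1, -1.7, 0.6]
width: 0.169
gripper_force: 59.8
```

```bash
python3 -c "
from h import *
st()"
```

```text
t9.88 tip s-41.9 lat0.9 z129.9 pitch4.9 head58.3 | F h-2.5 n0.9 z0.6 w0.169 g60 TCP s-173.9 z124.6 T [0.32] q [ 11.  33. -34. 100.  25.  58. -65.]
```

Request:
move_arm(
  commands=[
    {"tx":0.0001,"ty":0.0003,"tz":-0.0041,"ax":1.7,"ay":-1.05,"az":0},
    {"tx":0.0003,"ty":0.0006,"tz":-0.0082,"ax":3.4,"ay":-2.1,"az":0},
    {"tx":0.0006,"ty":0.0011,"tz":-0.0123,"ax":5.1,"ay":-3.1,"az":0},
    {"tx":0.001,"ty":0.0018,"tz":-0.0163,"ax":6.8,"ay":-4.2,"az":0},
    {"tx":0.0015,"ty":0.0025,"tz":-0.0202,"ax":8.5,"ay":-5.2,"az":0},
    {"tx":0.0015,"ty":0.0025,"tz":-0.0202,"ax":8.5,"ay":-5.2,"az":0},
  ],
)

```text
time_s: 10.38
ee_pos: [0.5619, 0.0542, 0.1047]
ee_rot: [[0.523, 0.851, 0.048], [0.848, -0.525, 0.074], [0.088, 0.002, -0.996]]
force: [-2.0, -1.5, 2.4]
width: 0.167
gripper_force: 60.0
```

```bash
python3 -c "
from h import *
st()"
```

```text
t10.38 tip s-40.8 lat1.0 z132.7 pitch-5.1 head58.3 | F h-2.3 n0.9 z2.4 w0.167 g60 TCP s-169.9 z104.7 T [0.4] q [ 19.  33. -38. 107.  23.  45. -61.]
```

Request:
move_arm(
  commands=[
    {"tx":0.0008,"ty":0.0013,"tz":-0.0048,"ax":2.1,"ay":-1.3,"az":0},
    {"tx":0.0017,"ty":0.0027,"tz":-0.0095,"ax":4.3,"ay":-2.6,"az":0},
    {"tx":0.0025,"ty":0.004,"tz":-0.0132,"ax":6.0,"ay":-3.7,"az":0},
    {"tx":0.0034,"ty":0.0054,"tz":-0.0169,"ax":7.7,"ay":-4.7,"az":0},
    {"tx":0.0044,"ty":0.0071,"tz":-0.0205,"ax":9.4,"ay":-5.8,"az":0},
    {"tx":0.0054,"ty":0.0088,"tz":-0.024,"ax":11.1,"ay":-6.8,"az":0},
    {"tx":0.0054,"ty":0.0088,"tz":-0.024,"ax":11.1,"ay":-6.8,"az":0},
  ],
)

```text
time_s: 10.97
ee_pos: [0.5662, 0.0619, 0.0795]
ee_rot: [[0.501, 0.85, 0.161], [0.809, -0.526, 0.261], [0.307, -0.0, -0.952]]
force: [-4.0, -6.2, 1.1]
width: 0.166
gripper_force: 60.0
```

```bash
cat >> h.py <<'E'
def lid():
    for n in('top','scene'):
        c=snap(n); P=c['P']; h=(P-C)@H; l=(P-C)@N; m=(np.hypot(h,l)<.037)&(P[...,2]>.12)&(P[...,2]<.16)
        A=np.c_[h[m],l[m],np.ones(m.sum())]; k=np.linalg.lstsq(A,P[...,2][m],rcond=None)[0]; print(n,'lid slope h,n deg',np.degrees(k[:2]).round(2),'z centre',k[2].round(4),'lift at edge %.1f mm'%(-k[0]*45+(k[2])*1e3), m.sum())
E
python3 -c "
from h import *
st();lid()"
```

```text
t10.97 tip s-41.4 lat1.1 z135.4 pitch-17.9 head58.2 | F h-7.4 n0.2 z1.1 w0.166 g60 TCP s-161.1 z79.5 T [1.33] q [ 30.  35. -44. 115.  20.  28. -54.]
top lid slope h,n deg [-3.44 -0.45] z centre 0.134 lift at edge 136.7 mm 376
scene lid slope h,n deg [-3.08 -0.53] z centre 0.1337 lift at edge 136.2 mm 367
```

Request:
move_arm(
  commands=[
    {"tx":0.0009,"ty":0.0015,"tz":-0.0034,"ax":1.7,"ay":-1.05,"az":0},
    {"tx":0.0018,"ty":0.0029,"tz":-0.0067,"ax":3.4,"ay":-2.1,"az":0},
    {"tx":0.0028,"ty":0.0045,"tz":-0.0095,"ax":4.7,"ay":-2.9,"az":0},
    {"tx":0.0038,"ty":0.0062,"tz":-0.012,"ax":6.0,"ay":-3.7,"az":0},
    {"tx":0.0038,"ty":0.0062,"tz":-0.012,"ax":6.0,"ay":-3.7,"az":0},
  ],
)

```text
time_s: 11.48
ee_pos: [0.5699, 0.0682, 0.0671]
ee_rot: [[0.478, 0.85, 0.221], [0.771, -0.526, 0.358], [0.421, -0.001, -0.907]]
force: [-4.0, -7.0, -0.1]
width: 0.165
gripper_force: 60.1
```

```bash
python3 - <<'E'
from h import *
st();lid()
k=snap
import h as M
for n in('top','scene'):
    M.snap=lambda _,n=n:pickle.load(open(n+'.pkl','rb'))
    print('baseline from',n); lid(); 
E
```

```text
t11.48 tip s-41.9 lat1.3 z137.2 pitch-24.9 head58.2 | F h-8.1 n-0.3 z-0.1 w0.165 g60 TCP s-153.8 z67.1 T [1.56] q [ 35.  38. -47. 118.  20.  20. -51.]
top lid slope h,n deg [-3.56  0.23] z centre 0.1341 lift at edge 136.9 mm 378
scene lid slope h,n deg [-4.03 -0.31] z centre 0.1338 lift at edge 136.9 mm 358
baseline from top
top lid slope h,n deg [0.12 0.18] z centre 0.1314 lift at edge 131.3 mm 380
scene lid slope h,n deg [0.12 0.18] z centre 0.1314 lift at edge 131.3 mm 380
baseline from scene
top lid slope h,n deg [-0.31 -1.05] z centre 0.1311 lift at edge 131.3 mm 370
scene lid slope h,n deg [-0.31 -1.05] z centre 0.1311 lift at edge 131.3 mm 370
```

```bash
python3 - <<'E'
from h import *
c=snap('wrist'); T=c['pose']@np.linalg.inv(c['hand_eye']); D=(c['P']-T[:3,3])@T[:3,:3]
q=D[0:165,270:288].reshape(-1,3); q=q[(q[:,2]>-.06)&(q[:,2]<.04)]
p=np.polyfit(q[:,0],q[:,2],1); print('blade z(x)',p,np.degrees(p[0]),np.polyval(p,.131),q[:,0].min(),q[:,0].max())
g=D[170:255,270:288].reshape(-1,3); print('grip top',np.median(g,0))
E
```

```text
blade z(x) [-0.01725232 -0.01815054] -0.9884850380537106 -0.020410595020116638 0.052389879761053956 0.10886023586886336
grip top [ 0.03551327  0.00092991 -0.02622685]
```

The lid is up about 5.6 mm, but it stopped rising and the force is now mostly along the blade, so the tip only just catches the edge. I'll draw back, flatten the blade and reinsert deeper into the gap that has opened, then lever again.

Request:
move_arm(
  commands=[
    {"tx":-0.0013,"ty":-0.0021,"tz":-0.0011,"ax":0,"ay":0,"az":0},
    {"tx":-0.0026,"ty":-0.0042,"tz":-0.0021,"ax":0,"ay":0,"az":0},
    {"tx":-0.0038,"ty":-0.0062,"tz":-0.0028,"ax":0,"ay":0,"az":0},
    {"tx":-0.0064,"ty":-0.0105,"tz":0.0065,"ax":-4.3,"ay":2.6,"az":0},
    {"tx":-0.009,"ty":-0.0147,"tz":0.0155,"ax":-8.5,"ay":5.2,"az":0},
    {"tx":-0.0107,"ty":-0.0174,"tz":0.0255,"ax":-12.7,"ay":7.8,"az":0},
    {"tx":-0.0121,"ty":-0.0197,"tz":0.0355,"ax":-17,"ay":10.5,"az":0},
    {"tx":-0.0121,"ty":-0.0197,"tz":0.0355,"ax":-17,"ay":10.5,"az":0},
  ],
)

```text
time_s: 12.3
ee_pos: [0.5615, 0.0553, 0.1077]
ee_rot: [[0.516, 0.855, 0.052], [0.852, -0.519, 0.074], [0.09, 0.006, -0.996]]
force: [1.1, 2.0, -0.9]
width: 0.166
gripper_force: 59.5
```

```bash
python3 - <<'E'
from h import *
st();lid();lid()
c=snap('wrist'); T=c['pose']@np.linalg.inv(c['hand_eye']); D=(c['P']-T[:3,3])@T[:3,:3]
q=D[0:165,270:288].reshape(-1,3); q=q[(q[:,2]>-.06)&(q[:,2]<.04)]
p=np.polyfit(q[:,0],q[:,2],1); print('blade z(x)',p,np.degrees(p[0]),np.polyval(p,.131))
E
```

```text
t12.30 tip s-40.2 lat3.0 z136.0 pitch-5.2 head58.8 | F h2.3 n0.1 z-0.9 w0.166 g60 TCP s-169.2 z107.7 T [-0.03] q [ 19.  32. -37. 107.  22.  44. -60.]
top lid slope h,n deg [-3.47 -0.28] z centre 0.1339 lift at edge 136.6 mm 384
scene lid slope h,n deg [-3.77  0.29] z centre 0.1338 lift at edge 136.8 mm 359
top lid slope h,n deg [-3.02  0.27] z centre 0.1341 lift at edge 136.4 mm 382
scene lid slope h,n deg [-3.29  0.14] z centre 0.1338 lift at edge 136.4 mm 365
blade z(x) [-0.0121332  -0.01844707] -0.6951811854194162 -0.020036514916270388
```

Request:
move_arm(
  commands=[
    {"tx":0,"ty":0,"tz":0,"ax":0,"ay":0,"az":0},
    {"tx":0,"ty":0,"tz":0,"ax":0,"ay":0,"az":0},
  ],
)

```text
time_s: 12.72
ee_pos: [0.5585, 0.049, 0.1037]
ee_rot: [[0.524, 0.851, 0.047], [0.847, -0.526, 0.076], [0.089, 0.001, -0.996]]
force: [-1.5, 0.7, 0.4]
width: 0.167
gripper_force: 59.8
```

```bash
python3 - <<'E'
from h import *
st()
for n in('top','scene'):
    P=snap(n)['P']; h=(P-C)@H*1e3; l=(P-C)@N*1e3; z=P[...,2]*1e3
    m=(abs(l)<6)&(h<-30)&(h>-95)&(z>100); i=np.argsort(h[m]); print(n,np.c_[h[m],z[m]][i][::3].round(0).astype(int).tolist())
E
```

```text
t12.72 tip s-47.0 lat1.1 z131.8 pitch-5.1 head58.3 | F h-0.2 n1.6 z0.4 w0.167 g60 TCP s-176.1 z103.7 T [-0.24] q [ 19.  32. -37. 107.  22.  44. -60.]
top [[-95, 127], [-92, 127], [-90, 126], [-87, 128], [-85, 128], [-82, 128], [-80, 131], [-77, 131], [-75, 135], [-72, 134], [-69, 134], [-65, 128], [-62, 133], [-60, 134], [-57, 132], [-53, 130], [-50, 130], [-46, 127], [-44, 122], [-43, 134], [-40, 135], [-39, 143], [-35, 135], [-33, 132]]
scene [[-95, 129], [-92, 129], [-88, 125], [-86, 127], [-83, 130], [-80, 131], [-78, 128], [-77, 127], [-74, 128], [-71, 130], [-69, 131], [-67, 131], [-64, 132], [-62, 126], [-59, 131], [-58, 132], [-57, 114], [-56, 126], [-56, 103], [-54, 131], [-53, 129], [-53, 131], [-51, 129], [-50, 133], [-44, 119], [-43, 126], [-42, 138], [-41, 131], [-39, 137], [-32, 137]]
```

The arm had been lagging and has now settled where planned. The lid stays up about 5 mm. Pushing in under the edge.

Request:
move_arm(
  commands=[
    {"tx":0.0,"ty":0.0,"tz":-0.0012,"ax":0,"ay":0,"az":0},
    {"tx":0.0008,"ty":0.0013,"tz":-0.0012,"ax":0,"ay":0,"az":0},
    {"tx":0.0016,"ty":0.0026,"tz":-0.0012,"ax":0,"ay":0,"az":0},
    {"tx":0.0024,"ty":0.0039,"tz":-0.0011,"ax":0,"ay":0,"az":0},
    {"tx":0.0031,"ty":0.0051,"tz":-0.001,"ax":0,"ay":0,"az":0},
    {"tx":0.0031,"ty":0.0051,"tz":-0.001,"ax":0,"ay":0,"az":0},
    {"tx":0.0031,"ty":0.0051,"tz":-0.001,"ax":0,"ay":0,"az":0},
  ],
)

```text
time_s: 13.4
ee_pos: [0.5625, 0.0554, 0.1035]
ee_rot: [[0.522, 0.851, 0.049], [0.848, -0.525, 0.075], [0.09, 0.003, -0.996]]
force: [-0.5, -2.3, 3.0]
width: 0.166
gripper_force: 60.0
```

```bash
python3 -c "
from h import *
st()"
```

```text
t13.40 tip s-39.5 lat1.2 z131.7 pitch-5.1 head58.4 | F h-2.2 n-0.8 z3.0 w0.166 g60 TCP s-168.5 z103.5 T [0.01] q [ 19.  33. -37. 107.  22.  44. -61.]
```

Request:
move_arm(
  commands=[
    {"tx":0.0005,"ty":0.0009,"tz":0,"ax":0,"ay":0,"az":0},
    {"tx":0.0008,"ty":0.0013,"tz":0,"ax":0,"ay":0,"az":0},
    {"tx":0.0008,"ty":0.0013,"tz":0,"ax":0,"ay":0,"az":0},
    {"tx":0.0008,"ty":0.0013,"tz":0,"ax":0,"ay":0,"az":0},
  ],
)

```text
time_s: 13.73
ee_pos: [0.563, 0.0565, 0.1034]
ee_rot: [[0.522, 0.851, 0.048], [0.848, -0.525, 0.075], [0.089, 0.002, -0.996]]
force: [-0.6, -3.4, 3.6]
width: 0.169
gripper_force: 60.1
```

```bash
python3 -c "
from h import *
st()"
```

```text
t13.73 tip s-38.4 lat1.4 z131.5 pitch-5.1 head58.4 | F h-3.2 n-1.3 z3.6 w0.169 g60 TCP s-167.4 z103.4 T [0.13] q [ 18.  33. -37. 107.  22.  44. -61.]
```

The tip is now about 3 mm deeper than before. Levering about the rim again.

Request:
move_arm(
  commands=[
    {"tx":0.0007,"ty":0.0011,"tz":-0.0047,"ax":2.1,"ay":-1.3,"az":0},
    {"tx":0.0014,"ty":0.0023,"tz":-0.0094,"ax":4.3,"ay":-2.6,"az":0},
    {"tx":0.0024,"ty":0.0038,"tz":-0.014,"ax":6.4,"ay":-3.9,"az":0},
    {"tx":0.0035,"ty":0.0057,"tz":-0.0185,"ax":8.5,"ay":-5.2,"az":0},
    {"tx":0.0053,"ty":0.0087,"tz":-0.0256,"ax":11.9,"ay":-7.3,"az":0},
    {"tx":0.0064,"ty":0.0105,"tz":-0.0291,"ax":13.6,"ay":-8.4,"az":0},
    {"tx":0.0064,"ty":0.0105,"tz":-0.0291,"ax":13.6,"ay":-8.4,"az":0},
    {"tx":0.0064,"ty":0.0105,"tz":-0.0291,"ax":13.6,"ay":-8.4,"az":0},
  ],
)

```text
time_s: 14.4
ee_pos: [0.5683, 0.0657, 0.0734]
ee_rot: [[0.491, 0.85, 0.189], [0.794, -0.526, 0.304], [0.358, 0.0, -0.934]]
force: [-4.2, -6.8, 0.1]
width: 0.168
gripper_force: 60.0
```

```bash
python3 -c "
from h import *
st();lid();lid()"
```

```text
t14.40 tip s-40.3 lat1.4 z135.7 pitch-21.0 head58.2 | F h-8.0 n0.1 z0.1 w0.168 g60 TCP s-156.7 z73.4 T [1.61] q [ 32.  36. -45. 116.  19.  24. -52.]
top lid slope h,n deg [-5.42 -1.3 ] z centre 0.1353 lift at edge 139.6 mm 380
scene lid slope h,n deg [-5.57 -0.22] z centre 0.1349 lift at edge 139.3 mm 360
top lid slope h,n deg [-5.46 -0.38] z centre 0.1353 lift at edge 139.5 mm 378
scene lid slope h,n deg [-5.18 -0.54] z centre 0.1349 lift at edge 139.0 mm 356
```

The lid is up about 8 mm on that side. Withdrawing along the blade.

Request:
move_arm(
  commands=[
    {"tx":-0.0004,"ty":-0.0006,"tz":0.002,"ax":-0.9,"ay":0.5,"az":0},
    {"tx":-0.002,"ty":-0.0032,"tz":0.0006,"ax":-0.9,"ay":0.5,"az":0},
    {"tx":-0.0045,"ty":-0.0073,"tz":-0.0012,"ax":-0.9,"ay":0.5,"az":0},
    {"tx":-0.008,"ty":-0.013,"tz":-0.0035,"ax":-0.9,"ay":0.5,"az":0},
    {"tx":-0.013,"ty":-0.0211,"tz":-0.007,"ax":-0.9,"ay":0.5,"az":0},
    {"tx":-0.021,"ty":-0.034,"tz":-0.012,"ax":-0.9,"ay":0.5,"az":0},
    {"tx":-0.021,"ty":-0.034,"tz":-0.012,"ax":-0.9,"ay":0.5,"az":0},
    {"tx":-0.021,"ty":-0.034,"tz":-0.012,"ax":-0.9,"ay":0.5,"az":0},
  ],
)

```text
time_s: 15.27
ee_pos: [0.5471, 0.0315, 0.0613]
ee_rot: [[0.495, 0.85, 0.181], [0.799, -0.527, 0.29], [0.342, 0.001, -0.94]]
force: [0.6, 0.2, -1.8]
width: 0.167
gripper_force: 59.5
```

```bash
python3 - <<'E'
from h import *
st();lid();lid()
for n in('top','scene'):
  for f in (n+'.pkl',None):
    c=pickle.load(open(f,'rb')) if f else snap(n); P=c['P']; h=(P-C)@H*1e3; l=(P-C)@N*1e3; z=P[...,2]*1e3
    print(n,f,'near edge z %.1f far edge z %.1f'%tuple(np.median(z[(abs(l)<15)&(abs(h-g)<4)]) for g in(-38,38)))
E
```

```text
t15.27 tip s-79.5 lat1.6 z121.5 pitch-20.0 head58.2 | F h0.4 n-0.4 z-1.8 w0.167 g60 TCP s-197.0 z61.3 T [0.46] q [ 35.  36. -44. 119.  20.  23. -50.]
top lid slope h,n deg [-5.58 -0.75] z centre 0.1352 lift at edge 139.6 mm 372
scene lid slope h,n deg [-5.44 -0.3 ] z centre 0.1352 lift at edge 139.5 mm 363
top lid slope h,n deg [-5.49 -0.62] z centre 0.1351 lift at edge 139.4 mm 373
scene lid slope h,n deg [-5.31 -0.25] z centre 0.135 lift at edge 139.2 mm 357
top top.pkl near edge z 132.8 far edge z 132.8
top None near edge z 140.1 far edge z 132.5
scene scene.pkl near edge z 131.2 far edge z 131.4
scene None near edge z 137.9 far edge z 131.6
```

The lid holds at about 7.7 mm proud. Now I'll take the opener back to the tray.

Request:
move_arm(
  commands=[
    {"tx":-0.005,"ty":-0.02,"tz":0.025,"ax":0,"ay":0,"az":0},
    {"tx":-0.005,"ty":-0.04,"tz":0.055,"ax":-4,"ay":2.5,"az":0},
    {"tx":-0.005,"ty":-0.06,"tz":0.085,"ax":-8.5,"ay":5.2,"az":0},
    {"tx":-0.0,"ty":-0.08,"tz":0.115,"ax":-13,"ay":8,"az":0},
    {"tx":0.0,"ty":-0.1,"tz":0.135,"ax":-17.4,"ay":10.7,"az":0},
    {"tx":0.0,"ty":-0.1,"tz":0.135,"ax":-17.4,"ay":10.7,"az":0},
    {"tx":0.0,"ty":-0.1,"tz":0.135,"ax":-17.4,"ay":10.7,"az":0},
  ],
)

```text
time_s: 16.15
ee_pos: [0.5496, -0.0656, 0.1983]
ee_rot: [[0.523, 0.853, 0.003], [0.853, -0.523, -0.007], [-0.004, 0.006, -1.0]]
force: [-0.2, 0.3, -2.2]
width: 0.164
gripper_force: 59.5
```

Request:
move_arm(
  commands=[
    {"tx":0.004,"ty":-0.02,"tz":0,"ax":0,"ay":0,"az":-7},
    {"tx":0.008,"ty":-0.04,"tz":0,"ax":0,"ay":0,"az":-14},
    {"tx":0.012,"ty":-0.06,"tz":0,"ax":0,"ay":0,"az":-21},
    {"tx":0.016,"ty":-0.085,"tz":0,"ax":0,"ay":0,"az":-28},
    {"tx":0.02,"ty":-0.11,"tz":0,"ax":0,"ay":0,"az":-35},
    {"tx":0.024,"ty":-0.13,"tz":0,"ax":0,"ay":0,"az":-42},
    {"tx":0.029,"ty":-0.144,"tz":0,"ax":0,"ay":0,"az":-49},
    {"tx":0.029,"ty":-0.144,"tz":0,"ax":0,"ay":0,"az":-56},
  ],
)

```text
time_s: 16.82
ee_pos: [0.5763, -0.215, 0.1945]
ee_rot: [[0.999, 0.031, -0.008], [0.031, -1.0, -0.003], [-0.008, 0.003, -1.0]]
force: [-0.1, -0.4, -2.1]
width: 0.162
gripper_force: 59.5
```

Request:
move_arm(
  commands=[
    {"tx":0,"ty":0,"tz":0,"ax":0,"ay":0,"az":-6},
    {"tx":0,"ty":0,"tz":0,"ax":0,"ay":0,"az":-11},
    {"tx":0,"ty":0,"tz":0,"ax":0,"ay":0,"az":-11},
    {"tx":0,"ty":0,"tz":0,"ax":0,"ay":0,"az":-11},
  ],
)

```text
time_s: 17.15
ee_pos: [0.5765, -0.2105, 0.1957]
ee_rot: [[0.989, -0.147, -0.009], [-0.147, -0.989, -0.001], [-0.008, 0.002, -1.0]]
force: [0.2, -0.3, -1.7]
width: 0.17
gripper_force: 59.5
```

Request:
move_arm(
  commands=[
    {"tx":0,"ty":-0.0015,"tz":-0.04,"ax":0,"ay":0,"az":0},
    {"tx":0,"ty":-0.0015,"tz":-0.08,"ax":0,"ay":0,"az":0},
    {"tx":0,"ty":-0.0015,"tz":-0.12,"ax":0,"ay":0,"az":0},
    {"tx":0,"ty":-0.0015,"tz":-0.15,"ax":0,"ay":0,"az":0},
    {"tx":0,"ty":-0.0015,"tz":-0.175,"ax":0,"ay":0,"az":0},
    {"tx":0,"ty":-0.0015,"tz":-0.187,"ax":0,"ay":0,"az":0},
    {"tx":0,"ty":-0.0015,"tz":-0.189,"ax":0,"ay":0,"az":0},
    {"tx":0,"ty":-0.0015,"tz":-0.189,"ax":0,"ay":0,"az":0},
  ],
)

```text
time_s: 17.82
ee_pos: [0.5772, -0.2122, 0.008]
ee_rot: [[0.989, -0.148, -0.007], [-0.148, -0.989, -0.001], [-0.007, 0.003, -1.0]]
force: [-0.3, -0.2, -1.2]
width: 0.168
gripper_force: 59.5
```

Request:
move_arm(
  commands=[
    {"tx":0,"ty":0,"tz":-0.003,"ax":0,"ay":0,"az":0},
    {"tx":0,"ty":0,"tz":-0.006,"ax":0,"ay":0,"az":0},
    {"tx":0,"ty":0,"tz":-0.008,"ax":0,"ay":0,"az":0},
    {"tx":0,"ty":0,"tz":-0.008,"ax":0,"ay":0,"az":0},
  ],
)

```text
time_s: 18.15
ee_pos: [0.5776, -0.2127, 0.0008]
ee_rot: [[0.989, -0.149, -0.006], [-0.149, -0.989, -0.003], [-0.005, 0.004, -1.0]]
force: [-0.4, -0.1, -2.3]
width: 0.165
gripper_force: 59.5
```

Request:
move_arm(
  commands=[
    {"tx":0,"ty":0,"tz":-0.002,"ax":0,"ay":0,"az":0},
    {"tx":0,"ty":0,"tz":-0.003,"ax":0,"ay":0,"az":0},
    {"tx":0,"ty":0,"tz":-0.003,"ax":0,"ay":0,"az":0},
  ],
)

```text
time_s: 18.4
ee_pos: [0.5773, -0.2126, -0.0028]
ee_rot: [[0.989, -0.15, -0.007], [-0.15, -0.989, -0.002], [-0.006, 0.003, -1.0]]
force: [-0.0, 0.9, -1.1]
width: 0.166
gripper_force: 59.5
```

Request:
move_arm(
  commands=[
    {"tx":0,"ty":0,"tz":0,"ax":0,"ay":0,"az":0},
    {"tx":0,"ty":0,"tz":0,"ax":0,"ay":0,"az":0},
    {"tx":0,"ty":0,"tz":0,"ax":0,"ay":0,"az":0},
    {"tx":0,"ty":0,"tz":0,"ax":0,"ay":0,"az":0},
    {"tx":0,"ty":0,"tz":0,"ax":0,"ay":0,"az":0},
    {"tx":0,"ty":0,"tz":0.005,"ax":0,"ay":0,"az":0},
    {"tx":0,"ty":0,"tz":0.02,"ax":0,"ay":0,"az":0},
  ],
  fingers=0.2,
)

```text
time_s: 18.98
ee_pos: [0.576, -0.2122, 0.016]
ee_rot: [[0.989, -0.149, -0.01], [-0.149, -0.989, -0.001], [-0.01, 0.003, -1.0]]
force: [0.4, 0.6, 0.5]
width: 0.4
gripper_force: 0.0
```

Request:
move_arm(
  commands=[
    {"tx":0,"ty":0,"tz":0.03,"ax":0,"ay":0,"az":0},
    {"tx":0,"ty":0,"tz":0.07,"ax":0,"ay":0,"az":0},
    {"tx":-0.02,"ty":0,"tz":0.11,"ax":0,"ay":0,"az":0},
    {"tx":-0.04,"ty":0,"tz":0.15,"ax":0,"ay":0,"az":0},
    {"tx":-0.06,"ty":0,"tz":0.19,"ax":0,"ay":0,"az":0},
    {"tx":-0.06,"ty":0,"tz":0.2,"ax":0,"ay":0,"az":0},
    {"tx":-0.06,"ty":0,"tz":0.2,"ax":0,"ay":0,"az":0},
  ],
)

```text
time_s: 19.57
ee_pos: [0.5182, -0.2133, 0.2229]
ee_rot: [[0.989, -0.151, 0.001], [-0.151, -0.989, -0.006], [0.002, 0.006, -1.0]]
force: [0.0, 0.3, -0.1]
width: 0.403
gripper_force: 0.0
```

```bash
python3 - <<'E'
from h import *
st();lid();c=snap('wrist');s=snap('scene')['image'][120:330,160:440]
P=c['P']; g=c['image'].mean(2); m=(g<45)&(P[...,2]>.012)&(P[...,2]<.03)&(P[...,1]<-.15)&(P[...,1]>-.26)&(P[...,0]>.5); q=P[m]; print(m.sum(),q.min(0),q.max(0),np.median(q,0))
cv2.imwrite('pics/end.png',cv2.convertScaleAbs(np.hstack([cv2.resize(c['image'],(400,300)),cv2.resize(s,(400,300))]),alpha=1.6))
E
```

```text
t19.57 tip s-370.0 lat-222.1 z239.6 pitch-0.1 head-8.7 | F h0.3 n0.1 z-0.1 w0.403 g0 TCP s-420.7 z222.9 T [-0.08] q [ 37.  24. -25.  96.  12.  63. -91.]
top lid slope h,n deg [-5.37 -0.07] z centre 0.135 lift at edge 139.2 mm 372
scene lid slope h,n deg [-4.56  0.5 ] z centre 0.1351 lift at edge 138.7 mm 355
1401 [ 0.53611066 -0.22565755  0.01866986] [ 0.62273959 -0.19951661  0.02469192] [ 0.58184486 -0.21263379  0.02215573]
```

View pics/end.png

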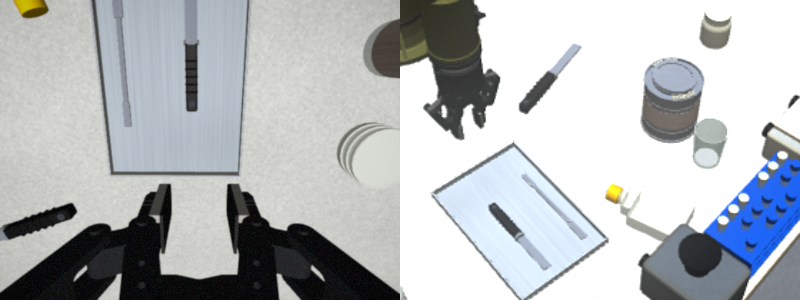

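The opener lies flat in the tray, at (190,75) in the left view, and the gripper is clear of everything. The lid is tilted up in the tin, at (672,80) in the right view, and nothing else has moved.

```bash
python3 -c "
from workcell import manip
print(manip.finish_job())"
```

```text
the job is handed in; nothing more can be done
None
```

The job is handed in: the lid is still in the tin's mouth with its robot-facing side about 7 to 8 mm proud by the camera depth, and the opener is back flat in the tray, at about 20 s on the robot's clock.

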